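Draw the latch plate from under the bar and restore the tubes

TASK

Two round tube offcuts stand upright on rubber pads in the way of the black latch plate that is held under a square steel bar: first stand both of them upright aside on the plywood board. With both there, draw the latch plate out from under the bar, without disturbing the bar, and lay it flat and lengthwise in the steel tray, between its end lips. Only then stand each tube back upright in the middle of the pad it came from, and leave the oil bottle alone.

Things in the scene. Friction and masses are not known exactly. Their poses are not given: they have to be found in the camera images.
- tube_tall_center (a point): Centre (half-way up) of the larger round steel tube offcut: 38 mm diameter, 105.5 mm long, about 0.17 kg, standing on end. Its y axis runs along the tube (points down at the start); its upper end is cut to a shallow mouth, so grasp at least 15 mm below the top.
- tube_short_center (a point): Centre (half-way up) of the smaller round steel tube offcut: 25 mm diameter, 70 mm long, about 0.11 kg, standing on end. Its y axis runs along the tube (points down at the start); grasp at least 10 mm below the top.
- latch_center (a point): Centre of the black steel latch plate, 23 mm wide (its x), 89 mm long (its y), 8 mm thick (z), 0.08 kg, lying level, underside 10 mm above the bench. About 57 mm of it sticks out from the bar's face, the outer 39 mm past the support's base with free space below. Draws out along its length, away from the bar; clear after about 35 mm, against a few N of friction.
- bar_center (a point): Centre of the square steel bar, 25 x 110 x 25 mm (x, y, z; its length is y), 0.4 kg, the load that rests across the latch plate, its top 43 mm above the bench. It lies loosely (1 to 3 mm of play) between the cheeks of the support's two end blocks and sinks 1 mm onto them when the plate is drawn. It shall stay there.
- support: Fixed dark steel work support that carries the bar: base 60 x 116 x 10 mm (x, y, z), two end blocks with 28 mm high cheeks at y = -44 and +44 mm (each 18 mm along y). Origin: centre of its underside. The latch plate draws out to its -x side.
- pad_wide: Fixed round black rubber pad, 58 mm diameter, 4 mm thick, the place of the larger tube. Origin: centre of its underside, on the bench; z up.
- pad_small: Fixed round black rubber pad, 48 mm diameter, 4 mm thick, the place of the smaller tube. Origin: centre of its underside, on the bench; z up. One pad is straight ahead of the outer end of the latch plate, the other beside it; which is which changes. The pads' centres are 68 mm apart.
- side_board: Fixed plywood board, 140 x 76 x 12 mm (x, y, z), the side area for both tubes. Origin: centre of its underside, on the bench.
- tray: Fixed flat steel tray for the latch plate, 140 x 76 mm (x, y), floor 5 mm thick, with an 11 mm high lip (6 mm thick) at each end of its length; 128 mm between the lips; its long sides are open. Its length is x. Origin: centre of its underside, on the bench.
- oil_center (a point): Centre (half-way up) of the white oil squeeze bottle with red cap, 65 mm diameter, 191 mm tall, standing behind the work; to be left alone.

How it is judged:
On the way, in this order (a step that is already met when the one before it is completed fails the run):
1. both tubes stand on the plywood board, the latch plate still under the bar (x of tube_tall_center in the frame of side_board between -0.07 and 0.07 m and y of tube_tall_center in the frame of side_board between -0.038 and 0.038 m and z of tube_tall_center in the frame of side_board between 0.0588 and 0.0688 m and angle between the y axis of each of tube_tall_center, tube_short_center and the z axis of side_board, either way round below 0.1 rad and x of tube_short_center in the frame of side_board between -0.07 and 0.07 m and y of tube_short_center in the frame of side_board between -0.038 and 0.038 m and z of tube_short_center in the frame of side_board between 0.0411 and 0.0511 m and horizontal distance between latch_center and bar_center below 0.033 m and contact force between each of tube_tall, tube_short, latch, bar and the fingers below 0.2 N), for 0.2 s.
2. the latch plate is drawn out and lies released in the tray, both tubes still on the board (x of tube_tall_center in the frame of side_board between -0.07 and 0.07 m and y of tube_tall_center in the frame of side_board between -0.038 and 0.038 m and z of tube_tall_center in the frame of side_board between 0.0588 and 0.0688 m and angle between the y axis of each of tube_tall_center, tube_short_center and the z axis of side_board, either way round below 0.1 rad and x of tube_short_center in the frame of side_board between -0.07 and 0.07 m and y of tube_short_center in the frame of side_board between -0.038 and 0.038 m and z of tube_short_center in the frame of side_board between 0.0411 and 0.0511 m and x of latch_center in the frame of tray between -0.022 and 0.022 m and y of latch_center in the frame of tray between -0.03 and 0.03 m and z of latch_center in the frame of tray between 0.004 and 0.014 m and angle between the z axis of latch_center and the z axis of tray, either way round below 0.1 rad and angle between the y axis of latch_center and the x axis of tray, either way round below 0.5 rad and contact force between each of tube_tall, tube_short, latch, bar and the fingers below 0.2 N), for 0.2 s.
At the end, for the whole second after the job is handed in: Each tube stands upright and released, centre within 12 mm of its own pad's centre; the latch plate lies flat in the tray, centre within 22 mm lengthwise and 30 mm crosswise of the tray's, lengthwise within 0.5 rad; bar within 8 mm of where it was; all at rest (tilts within 0.1 rad) (horizontal distance between tube_tall_center and pad_wide below 0.012 m and z of tube_tall_center in the frame of pad_wide between 0.0518 and 0.0608 m and angle between the y axis of tube_tall_center and the z axis of pad_wide, either way round below 0.1 rad and horizontal distance between tube_short_center and pad_small below 0.012 m and z of tube_short_center in the frame of pad_small between 0.0341 and 0.0431 m and angle between the y axis of tube_short_center and the z axis of pad_small, either way round below 0.1 rad and x of latch_center in the frame of tray between -0.022 and 0.022 m and y of latch_center in the frame of tray between -0.03 and 0.03 m and z of latch_center in the frame of tray between 0.004 and 0.014 m and angle between the z axis of latch_center and the z axis of tray, either way round below 0.1 rad and angle between the y axis of latch_center and the x axis of tray, either way round below 0.5 rad and distance of bar_center from where it was at the start of the episode below 0.008 m and contact force between each of tube_tall, tube_short, latch, bar and the fingers below 0.2 N and linear speed of each of tube_tall, tube_short, latch, bar below 0.02 m/s); the robot touches nothing.
It fails at once if the bar is disturbed: shifted or lifted by more than 8 mm, or turned by more than 0.15 rad (distance of bar_center from where it was at the start of the episode above 0.008 m or angle between the y axis of bar_center and the y axis of support, either way round above 0.15 rad or angle between the z axis of bar_center and the z axis of support, either way round above 0.15 rad).
It fails at once if the oil bottle is moved by more than 15 mm (distance of oil_center from where it was at the start of the episode above 0.015 m).
It also fails if it takes over 131 s, if anything falls off the work surface, if the arm or the gripper's body presses on something with over 40 N, if the wrist force passes 120 N, or if a joint passes its speed limit or range.

ROBOT

A 6-joint arm with a two-finger parallel gripper is mounted at the origin on the work surface; the furniture and walls round the work are solid. World frame = base frame: x ahead of the robot, y to its left, z up, the work surface at z = 0. Lengths are in m, angles in rad, forces in N, time in s.
With the tool pointing down it reaches from about 0.275 to 0.825 m from the base axis. Payload 4.9 kg.
Tool frame: the origin (TCP) lies midway between the tips of the shut fingers; the grasp point (between the pads) lies 19 mm behind it (bot.grip_depth is the distance from the TCP to the grasp point, in m); z points along the fingers, y is the line along which they close (so a half turn about z gives the same grasp; the last joint's range is limited). The gripper opens to 85 mm and grips with 20 to 120 N. Pads are 22 mm wide; open, the fingers measure 114 mm over their backs; the gripper's body (76 mm by 85 mm) begins 54 mm behind the grasp point. The pads swing forward as they close: fully open they stand 13 mm farther back than shut.
Start: joints at [-1.412, 0.326, -0.193, 1.052, 0, 1.437], TCP at [0.159, -0.527, 0.231] pointing down, gripper open.
Joint ranges: [-2.65, 2.65], [-0.97, 1.79], [-1.3, 1.35], [-1.93, 2.1], [-1.47, 1.37], [-3.14, 3.14]. Speed limits (rad/s): [2.57, 2.57, 3.14, 3.14, 3.14, 3.14].

INTERFACE

Orientations are given as a unit quaternion [w, x, y, z].
In Python, from cell import bot gives the robot as it stands. Calls block until the motion is done:
- bot.move_pose(position, orientation): joint-space move of the TCP to a pose.
- bot.move_linear(position, speed=0.15, rotation=None, until_force=None): straight line of the TCP; rotation=None keeps the orientation; speed is the mean speed in m/s. With until_force (N) it stops when the force on the tool has changed by that much, and returns True; else False.
- bot.goto_joints(angles): joint-space move.
- bot.set_gripper(opening, grasp_force=None): opening from 0.0 (shut) to 1.0 (fully open); grasp_force is the grip in N (None keeps the last); returns when the fingers have stopped.
- bot.wait(seconds).
- bot.solve_ik(position, orientation): joint angles nearest the present ones, or None.
- bot.camera(name): name is "scene" or "top"; returns the picture (384x512x3 uint8, red, green, blue); there is no depth.
- bot.calibration(name): a dict with "mtx" (3x3 intrinsics, pixels), "k1" (the pictures are not rectified: a ray, as slopes to the right and down, at radius r is drawn at 1 + k1 r^2 times it, then the intrinsics apply), "extrinsics" (4x4, takes a point from world to camera coordinates). Camera axes: x right, y down, z forward; pixel columns grow to the right and rows downward; lengths in m; the calibration is good to about 2 mm. A picture is of the moment at which its call begins. calibration takes no time and is no camera call.
A pose or a line that the arm cannot do raises bot.PlanningError and nothing moves.
- bot.close_job(): hands the job in; it is judged then, once.
Trained networks look in the newest picture that a camera, given by its name, has taken for a name from the list of things; names that differ only in an ending like _2 or _b are one class to them, and where a whole thing is asked for, a point or a joint stands for the part that bears it (a point fixed in the world has none). Each returns a list of dicts, best first, with "confidence" (0 to 1); they miss things now and then, are a little off and sometimes report something else, mostly with a low value. They report only what shows in the picture. A call takes as long as a camera call.
- bot.search_frame(camera, thing): "bbox" ([left, top, width, height] in pixels, round what is visible of it).
Readings, each from a call of its own:
- bot.read_clock(): time.
- bot.read_joint_positions(): joint angles.
- bot.read_joint_vel(): joint speeds.
- bot.read_joint_efforts(): joint torques, N m.
- bot.read_position(): TCP position.
- bot.read_tool_rot(): TCP orientation.
- bot.read_ft_force(): force on the tool from outside, world axes, zero at the start.
- bot.read_moment(): the same for the moment, N m.
- bot.read_gripper_width(): opening from 0.0 (shut) to 1.0 (fully open).
- bot.read_finger_force(): force on a finger pad.
Only numpy, scipy, OpenCV 4.12 (cv2) and the standard library are available. Lean on these libraries where they do the work, as an engineer would, in place of code of your own. Each camera call takes 0.05 s, during which the arm holds its last target. There are 200 camera calls.

## Working session

There is one attempt and no reset: what is moved stays moved. The work goes in short steps, each a Python script; the robot and the scene stay as the last script left them, time stands still between calls to the robot, and variables do not carry over. Pictures are saved under pics/ and viewed, at most 14 in all, crops included, and the job is handed in when it is done.

```bash
mkdir -p pics; ls; python3 - <<'E'
from cell import bot
import cv2, numpy as np
np.set_printoptions(precision=4,suppress=True)
for c in ("scene","top"):
    im=bot.camera(c); cv2.imwrite(f"pics/{c}0.png",im[:,:,::-1])
    k=bot.calibration(c); print(c,k)
    for t in ["tube_tall","tube_short","latch","bar","support","pad_wide","pad_small","side_board","tray","oil"]:
        for n in (t,t+"_center"):
            try:
                r=bot.search_frame(c,n); print(t,[(np.round(d["bbox"],1).tolist(),round(d["confidence"],2)) for d in r[:3]]); break
            except Exception as e: pass
print(bot.read_clock(),bot.read_tool_rot(),bot.grip_depth)
E
```

```text
pics
scene {'mtx': array([[457.4986,   0.    , 256.9944],
       [  0.    , 457.4986, 188.427 ],
       [  0.    ,   0.    ,   1.    ]]), 'k1': -0.050540900747239915, 'extrinsics': array([[-0.7603, -0.6495,  0.0034,  0.5173],
       [-0.4437,  0.5155, -0.7331,  0.2951],
       [ 0.4744, -0.5589, -0.6801,  0.6668],
       [ 0.    ,  0.    ,  0.    ,  1.    ]])}
tube_tall [([288.3, 204.0, 18.4, 50.5], 0.76)]
tube_short [([252.2, 213.9, 19.3, 34.1], 0.81)]
latch [([252.6, 213.8, 24.6, 15.8], 0.55)]
bar [([227.0, 186.2, 44.6, 40.9], 0.86)]
support [([219.0, 200.4, 63.4, 38.4], 0.83)]
pad_wide [([281.5, 239.5, 27.7, 21.2], 0.79)]
pad_small [([247.3, 240.5, 23.2, 16.5], 0.69)]
side_board [([196.6, 260.2, 83.9, 66.1], 0.71), ([254.8, 212.1, 21.0, 17.6], 0.58)]
tray [([247.8, 237.2, 22.8, 19.1], 0.66), ([275.0, 169.8, 77.8, 51.5], 0.59)]
oil [([139.9, 146.4, 42.4, 85.6], 0.81)]
top {'mtx': array([[452.2169,   0.    , 253.2705],
       [  0.    , 452.2169, 189.8758],
       [  0.    ,   0.    ,   1.    ]]), 'k1': -0.04548817134919373, 'extrinsics': array([[ 0.0162, -0.9998, -0.0137,  0.0807],
       [-0.9974, -0.0152, -0.0708,  0.6414],
       [ 0.0706,  0.0148, -0.9974,  0.9011],
       [ 0.    ,  0.    ,  0.    ,  1.    ]])}
tube_tall [([247.3, 246.3, 23.1, 18.1], 0.53), ([306.1, 192.0, 35.1, 70.6], 0.17)]
tube_short [([231.5, 221.5, 9.4, 13.4], 0.38), ([231.1, 182.2, 57.8, 28.9], 0.32)]
latch [([255.5, 203.0, 3.4, 26.9], 0.62), ([306.1, 189.7, 36.5, 70.8], 0.15)]
bar [([235.5, 182.5, 57.1, 21.1], 0.77)]
support [([232.7, 182.7, 56.3, 29.3], 0.79)]
pad_wide [([244.1, 242.3, 28.1, 22.3], 0.85)]
pad_small [([227.5, 213.2, 22.5, 24.4], 0.6)]
side_board [([163.8, 212.7, 43.2, 71.5], 0.61)]
tray [([257.5, 188.8, 7.3, 41.7], 0.68), ([305.5, 191.2, 38.6, 71.1], 0.65)]
oil [([178.9, 113.1, 39.2, 37.1], 0.96)]
1.1 [0.     0.9893 0.1459 0.    ] 0.0187
```

```bash
python3 - <<'E'
import cv2
a=cv2.imread("pics/top0.png")[95:295,140:360]; cv2.imwrite("pics/top0c.png",cv2.resize(a,(660,600),interpolation=2))
a=cv2.imread("pics/scene0.png")[135:335,130:370]; cv2.imwrite("pics/scene0c.png",cv2.resize(a,(720,600),interpolation=2))
E
```

```text
(no output)
```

View pics/top0c.png

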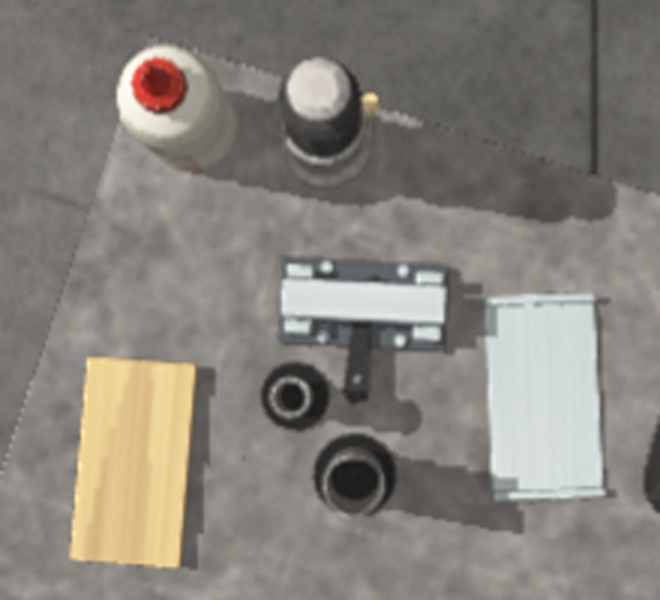

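View pics/scene0c.png

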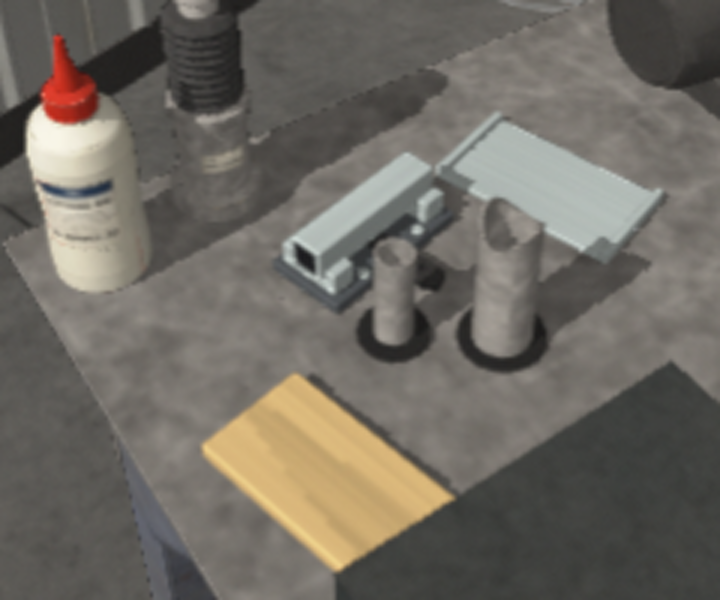

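```bash
cat > h.py <<'E'
from cell import bot
import cv2, numpy as np
from scipy.spatial.transform import Rotation as R
np.set_printoptions(precision=4,suppress=True)
K={c:bot.calibration(c) for c in ("scene","top")}
def proj(c,P):
    k=K[c]; p=np.atleast_2d(P)@k["extrinsics"][:3,:3].T+k["extrinsics"][:3,3]
    s=p[:,:2]/p[:,2:]; s=s*(1+k["k1"]*(s**2).sum(1,keepdims=True))
    return s*k["mtx"][0,0]+k["mtx"][:2,2]
def ray(c,uv,z):
    "world points at height z seen at pixels uv"
    k=K[c]; d=np.array([k["k1"],0,0,0,0])
    s=(np.atleast_2d(uv)-k["mtx"][:2,2])/k["mtx"][0,0]; r=s.copy()
    for _ in range(8): r=s/(1+k["k1"]*(r**2).sum(1,keepdims=True))
    Rm,t=k["extrinsics"][:3,:3],k["extrinsics"][:3,3]
    o=-Rm.T@t; v=np.c_[r,np.ones(len(r))]@Rm
    return o+v*((z-o[2])/v[:,2])[:,None]
def down(yaw):
    "tool down, closing line (tool y) at angle yaw from world y; returns quaternion wxyz"
    q=(R.from_euler("z",yaw)*R.from_euler("x",np.pi)).as_quat(); return np.r_[q[3],q[:3]]
E
python3 - <<'E'
from h import *
T=lambda l,z:ray("top",np.array(l)/3+[140,95],z)
S=lambda l,z:ray("scene",np.array(l)/3+[130,135],z)
print("board T",T([(88,357),(196,363),(181,568),(70,560)],.012))
print("board S",S([(298,374),(202,448),(340,570),(455,497)],.012))
print("tray lip T",T([(487,298),(603,295),(495,498),(606,494)],.011))
print("tray S",S([(498,114),(664,192)],.011))
print("bar T",T([(282,278),(447,284),(445,324),(281,317)],.043))
print("support T",T([(282,256),(447,262),(282,342),(446,350)],.010))
print("latch end T",T([(345,400),(367,401),(350,345),(371,345)],.018))
print("pads T small,wide",T([(295,396),(355,475)],.004))
print("tube tops T",T([(291,395)],.074),T([(355,480)],.107))
print("oil",ray("top",[[(198.5),131.6]],.09))
print(R.from_quat([.9893,.1459,0,0]).as_euler('zyx'))
a=cv2.imread("pics/top0.png"); 
E
```

```text
board T [[0.5881 0.2639 0.012 ]
 [0.5852 0.1891 0.012 ]
 [0.4453 0.1962 0.012 ]
 [0.4491 0.2725 0.012 ]]
board S [[0.5805 0.1939 0.012 ]
 [0.5856 0.2692 0.012 ]
 [0.4733 0.276  0.012 ]
 [0.455  0.2003 0.012 ]]
tray lip T [[ 0.6332 -0.0107  0.011 ]
 [ 0.6365 -0.0906  0.011 ]
 [ 0.4964 -0.0174  0.011 ]
 [ 0.5003 -0.0932  0.011 ]]
tray S [[ 0.6337 -0.0771  0.011 ]
 [ 0.4976 -0.0862  0.011 ]]
bar T [[0.6425 0.1291 0.043 ]
 [0.6401 0.0191 0.043 ]
 [0.6135 0.0201 0.043 ]
 [0.6164 0.1293 0.043 ]]
support T [[0.6602 0.1313 0.01  ]
 [0.6578 0.0171 0.01  ]
 [0.6007 0.1302 0.01  ]
 [0.597  0.0171 0.01  ]]
latch end T [[0.5617 0.086  0.018 ]
 [0.5612 0.071  0.018 ]
 [0.5992 0.0832 0.018 ]
 [0.5994 0.0689 0.018 ]]
pads T small,wide [[0.5636 0.1208 0.004 ]
 [0.51   0.0785 0.004 ]]
tube tops T [[0.5651 0.1202 0.074 ]] [[0.514  0.0783 0.107 ]]
oil [[0.7458 0.1968 0.09  ]]
[-0.2928  0.      3.1416]
```

View pics/top0.png

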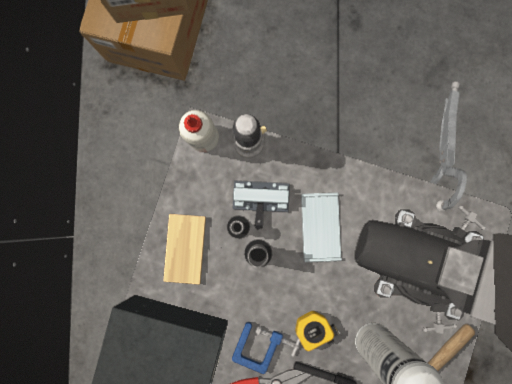

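```bash
python3 - <<'E'
from h import *
for z in (0,.05,.1,.15,.2,.25,.3):
    p=ray("top",[[227,318],[133,297]],z); print(z,p[:,:2].ravel(),proj("scene",p).ravel())
a=np.arctan2(-.0423,-.0536); print("pad line",a)
pts={"tall":(.512,.0785),"short":(.564,.1205),"bT":(.482,.232),"bS":(.562,.229),"lat":(.577,.0785),"tray":(.537,-.052)}
for n,(x,y) in pts.items():
    for yaw in (0,-.3,.6,-.9):
        for z in (.02,.2):
            q=bot.solve_ik([x,y,z],down(yaw)); print(n,yaw,z,q)
E
```

```text
0 [0.3758 0.141  0.4144 0.3377] [340.1223 307.8753 245.4448 380.1565]
0.05 [0.3863 0.1377 0.4229 0.3239] [339.802  285.8565 246.8873 354.0707]
0.1 [0.3968 0.1343 0.4314 0.3101] [339.4342 262.0813 248.4426 325.9493]
0.15 [0.4074 0.1309 0.4399 0.2964] [339.0106 236.3539 250.1224 295.5845]
0.2 [0.4179 0.1275 0.4484 0.2826] [338.5215 208.452  251.9396 262.7459]
0.25 [0.4284 0.1241 0.4568 0.2688] [337.955  178.1241 253.9084 227.1787]
0.3 [0.4389 0.1208 0.4653 0.255 ] [337.2967 145.0858 256.0443 188.6036]
pad line -2.47348473394047
tall 0 0.02 [ 0.0096  0.513  -0.531   0.5269  0.     -3.132 ]
tall 0 0.2 [ 0.0096  0.2914 -0.3259  0.9536  0.     -3.132 ]
tall -0.3 0.02 [ 0.0096  0.513  -0.531   0.5269  0.     -2.832 ]
tall -0.3 0.2 [ 0.0096  0.2914 -0.3259  0.9536  0.     -2.832 ]
tall 0.6 0.02 [ 0.0096  0.513  -0.531   0.5269  0.      2.5512]
tall 0.6 0.2 [ 0.0096  0.2914 -0.3259  0.9536  0.      2.5512]
tall -0.9 0.02 [ 0.0096  0.513  -0.531   0.5269  0.     -2.232 ]
tall -0.9 0.2 [ 0.0096  0.2914 -0.3259  0.9536  0.     -2.232 ]
short 0 0.02 [ 0.0825  0.5939 -0.3699  0.607   0.     -3.059
[... 1747 characters left out ...]
01]
lat 0.6 0.2 [ 0.0085  0.4072 -0.1549  1.0086  0.      2.5501]
lat -0.9 0.02 [ 0.0085  0.6017 -0.354   0.615   0.     -2.2331]
lat -0.9 0.2 [ 0.0085  0.4072 -0.1549  1.0086  0.     -2.2331]
tray 0 0.02 [-0.2334  0.5422 -0.4731  0.5555  0.      2.9082]
tray 0 0.2 [-0.2334  0.33   -0.2706  0.9701  0.      2.9082]
tray -0.3 0.02 [-0.2334  0.5422 -0.4731  0.5555  0.     -3.075 ]
tray -0.3 0.2 [-0.2334  0.33   -0.2706  0.9701  0.     -3.075 ]
tray 0.6 0.02 [-0.2334  0.5422 -0.4731  0.5555  0.      2.3082]
tray 0.6 0.2 [-0.2334  0.33   -0.2706  0.9701  0.      2.3082]
tray -0.9 0.02 [-0.2334  0.5422 -0.4731  0.5555  0.     -2.475 ]
tray -0.9 0.2 [-0.2334  0.33   -0.2706  0.9701  0.     -2.475 ]
```

View pics/scene0.png

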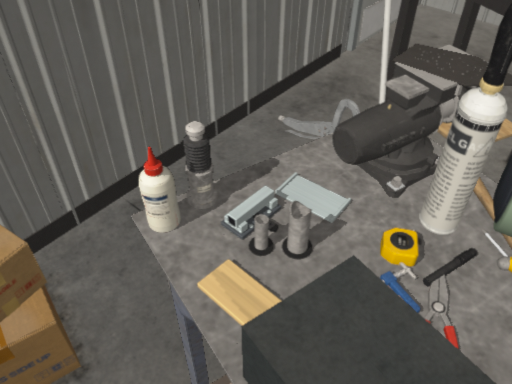

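```bash
cat >> h.py <<'E'
def quat(x,y,z,yaw):
    c=[(abs(q[5]),a) for a in (yaw,yaw+np.pi) if (q:=bot.solve_ik([x,y,z],down(a))) is not None]
    return down(min(c)[1])
def over(x,y,z,yaw): bot.move_pose([x,y,z],quat(x,y,z,yaw))
def pick(x,y,z,yaw,up,force=50):
    over(x,y,up,yaw); bot.move_linear([x,y,z],.12); bot.set_gripper(0,force)
    print("grip",bot.read_gripper_width(),bot.read_finger_force(),bot.read_clock()); bot.move_linear([x,y,up],.12)
def place(x,y,z,yaw,up,opening=1.0):
    over(x,y,up,yaw); bot.move_linear([x,y,z+.006],.12)
    hit=bot.move_linear([x,y,z-.003],.02,until_force=4); print("hit",hit,bot.read_position(),bot.read_ft_force())
    bot.set_gripper(opening); bot.move_linear([x,y,up],.15); print("t",bot.read_clock())
def snap(n):
    for c in ("top","scene"):
        cv2.imwrite(f"pics/{c}{n}.png",bot.camera(c)[:,:,::-1])
E
python3 - <<'E'
from h import *
p=bot.read_position()
for z in (.5,.45,.4,.35):
    try: q=bot.read_tool_rot(); bot.move_linear([p[0],p[1],z],.25); print("raised",z); break
    except bot.PlanningError as e: print(e)
over(.512,.0785,z,.67); print(bot.read_joint_positions())
pick(.512,.0785,.070,.67,.25)
place(.484,.232,.078,0,.25)
snap(1)
E
```

```text
raised 0.5
[ 0.0085  0.2496  0.379   1.7004 -0.0002 -0.6603]
grip 0.4332023746232371 49.77911339146587 7.9417
hit True [0.4846 0.2323 0.0783] [-0.2445 -1.1507  6.161 ]
t 14.2583
```

```bash
python3 - <<'E'
from h import *
pick(.564,.1205,.033,0,.2)
place(.562,.229,.041,0,.2)
over(.5,-.15,.35,0)
snap(2)
a=cv2.imread("pics/top2.png")[165:295,150:350]; a=cv2.resize(a,(800,520),interpolation=2)
b=cv2.imread("pics/scene2.png")[180:335,190:360]; cv2.imwrite("pics/s2c.png",cv2.resize(b,None,fx=3.5,fy=3.5)); cv2.imwrite("pics/t2c.png",a)
E
```

```text
grip 0.2820216525845316 48.86253583710641 17.1167
hit True [0.5625 0.2292 0.0411] [-0.3248 -0.6907  4.6069]
t 22.8167
```

View pics/t2c.png

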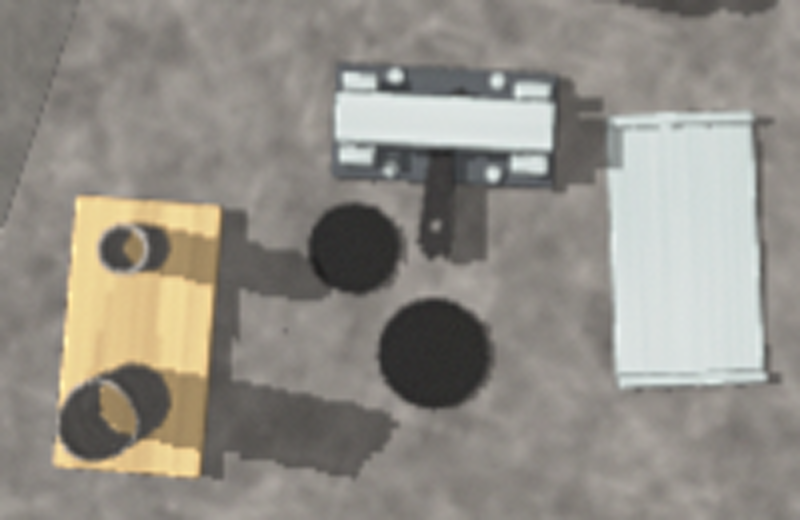

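View pics/s2c.png

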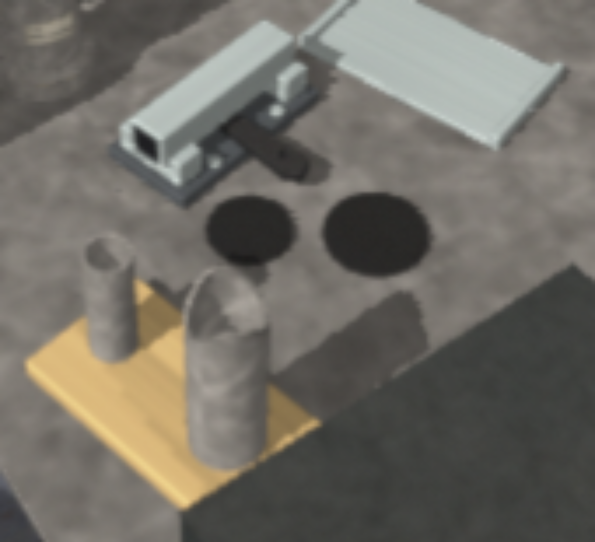

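```bash
python3 - <<'E'
from h import *
for c in ("top","scene"):
    g=cv2.imread(f"pics/{c}2.png").max(2); m=(g<62).astype(np.uint8)
    n,l,s,ce=cv2.connectedComponentsWithStats(m,connectivity=4)
    for i in range(1,n):
        if 60<s[i,4]<1500 and ce[i][1]>170 and 190<ce[i][0]<320:
            print(c,s[i],ce[i],ray(c,ce[i],.004)[0],ray(c,ce[i],.018)[0])
T=lambda l,z:ray("top",np.array(l)/4+[150,165],z)
S=lambda l,z:ray("scene",np.array(l)/3.5+[190,180],z)
print("latch T end",T([(417,256),(453,260),(427,185),(459,187)],.018))
print("bar T",T([(336,93),(555,100),(334,145),(553,153)],.043))
print("tray T",T([(610,114),(755,112),(618,386),(767,380)],.011))
print("latch S end tip",S([(292,182),(310,160)],.018))
g=cv2.imread("pics/top2.png").max(2)
print(g[198:236,246:274])
E
```

```text
top [228 216  22  22 373] [238.0241 226.7828] [0.5641 0.1215 0.004 ] [0.5642 0.1208 0.018 ]
top [245 240  27  27 557] [258.0215 253.07  ] [0.5105 0.0791 0.004 ] [0.5115 0.0791 0.018 ]
top [305 323  19  17 141] [315.156  329.2908] [ 0.357  -0.0404  0.004 ] [ 0.3602 -0.0386  0.018 ]
scene [248 207  31  25 289] [264.1107 220.2353] [0.6001 0.0722 0.004 ] [0.5918 0.0824 0.018 ]
scene [283 235  29  24 546] [297.1136 246.5495] [0.5096 0.0838 0.004 ] [0.5033 0.0937 0.018 ]
scene [249 236  25  20 384] [261.0859 245.4844] [0.5627 0.1259 0.004 ] [0.5552 0.135  0.018 ]
scene [ 242  329   44   55 1164] [257.1366 364.3763] [0.4161 0.3091 0.004 ] [0.4117 0.3143 0.018 ]
latch T end [[0.5603 0.0876 0.018 ]
 [0.5585 0.0691 0.018 ]
 [0.5966 0.083  0.018 ]
 [0.5958 0.0666 0.018 ]]
bar T [[0.6413 0.1291 0.043 ]
 [0.6395 0.0196 0.043 ]
 [0.6152 0.1296 0.043 ]
 [0.613  0.0203 0.043 ]]
tray T [[ 0.6349 -0.011   0.011 ]
 [ 0.6371 -0.086   0.011 ]
 [ 0.4954 -0.0164  0.011 ]
 [ 0.4996 -0.0927  0.011 ]]
latch S end tip [[0.5589 0.0943 0.018 ]
 [0.5615 0.0754 0.018 ]]
[[228 229 228 ... 223 224 224]
 [229 229 231 ... 227 227 227]
 [175 179 183 ... 231 231 231]
 ...
 [ 52  66  95 ... 153 152 147]
 [ 58  82 112 ... 157 159 156]
 [ 83  93 119 ... 160 161 160]]
```

```bash
python3 - <<'E'
from h import *
g=cv2.imread("pics/top2.png").max(2)
for v in range(206,233): print(v,g[v,250:272])
E
```

```text
206 [ 75  72  84 106 108 109  98  73  62  64  65  64  59  61  73  75  84 106
 108 106 107 117]
207 [ 77  72  83 107 108 105  88  67  64  63  63  63  58  59  72  72  84 104
 106 106 110 143]
208 [ 94  93  98 107 107 103  87  64  63  64  63  61  58  58  72  73  83 104
 106 106 110 158]
209 [ 95  98  98 101 103 100  79  64  62  66  66  63  61  58  73  73  84 105
 106 103 106 139]
210 [129 120  96  89  90  88  69  62  64  66  66  63  60  54  67  67  74  86
  92  93  95 106]
211 [146 145 131 124 123 115  78  63  62  64  66  63  61  62  79  81  79  81
  85  89  88  85]
212 [141 141 141 140 141 130  82  63  63  63  65  63  61  68  89  88  89  90
  91  92  92  99]
213 [136 137 137 137 137 125  78  61  63  61  62  61  63  73  87  90  90  90
  93  93  94 108]
214 [136 132 133 133 130 110  69  62  64  63  62  62  68  77  87  88  90  93
  93  95  94 112]
215 [137 132 135 137 133 106  67  61  65  64  62  64  71  77  86  86  90  93
  95  92  95 110]
216 [138 136 137 139 135 110  68  63  65  65  65  65  71  74  84  86  93  96
  96  92  92 111]
217 [142 141 143 143 134 102  66  63  65  64  64  66  6
[... 764 characters left out ...]
8  93  94  93  93
  91  89  90 106]
226 [ 86 114 153 154 130  93  68  66  66  64  66  64  73  93  95  97  95  95
  92  92  92 109]
227 [ 90 117 156 160 146  98  68  64  64  67  68  62  71  93  95  98  99  97
  96  92  93 111]
228 [ 98 119 156 160 153 127  91  65  66  80  87  71  82  95  93  99  98  98
  95  96  96 115]
229 [104 119 157 155 155 145 122  81 100 127 126  95  97  91  94  96  98 100
 102 100 102 119]
230 [132 124 153 151 151 149 139 126 133 148 146 134 125 102  97 101 104 116
 137 136 133 141]
231 [153 145 152 151 147 142 142 142 141 144 148 151 152 139 136 135 139 147
 156 153 150 152]
232 [158 156 155 149 148 144 142 139 138 140 142 151 158 157 156 155 158 160
 157 153 152 153]
```

```bash
python3 - <<'E'
from h import *
print(ray("top",[[150+123/4,165+248/4]],.082),ray("scene",[[190+109/3.5,180+250/3.5]],.082),"true y .2292")
bot.set_gripper(.65)
x,y,yaw=.576,.0785,-.04
over(x,y,.12,yaw); bot.move_linear([x,y,.03],.12)
print("touch",bot.move_linear([x,y,.008],.04,until_force=5),bot.read_position())
bot.set_gripper(0,40); print(bot.read_gripper_width(),bot.read_finger_force(),bot.read_ft_force(),bot.read_clock())
snap(3)
b=cv2.imread("pics/scene3.png")[170:290,190:350]; cv2.imwrite("pics/s3c.png",cv2.resize(b,None,fx=5,fy=5))
E
```

```text
[[0.5627 0.2273 0.082 ]] [[0.5626 0.2289 0.082 ]] true y .2292
touch False [0.576  0.0785 0.0079]
0.19512034089804575 38.88979987154016 [-0.2358 -1.2306  2.2019] 28.1333
```

View pics/s3c.png

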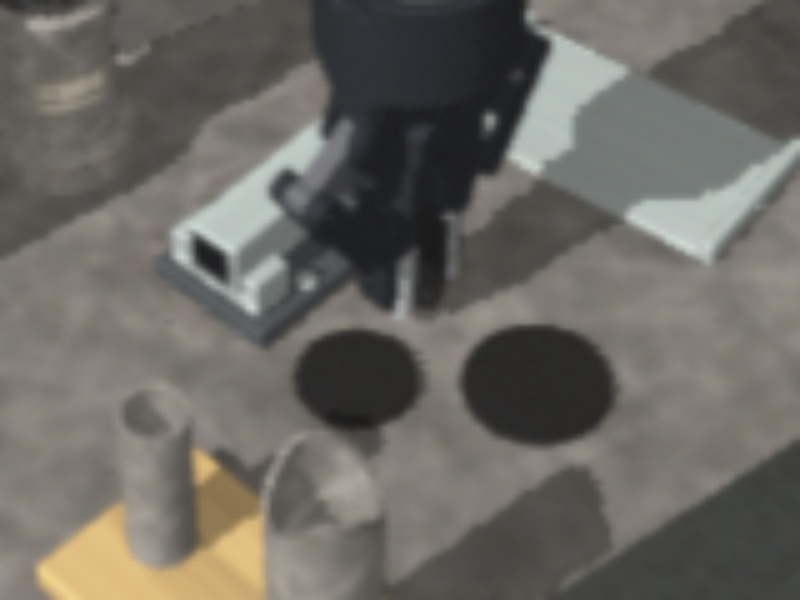

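```bash
python3 - <<'E'
from h import *
bot.set_gripper(0,60)
bot.move_linear([.576-.055,.0785+.0022,.0085],.05); print(bot.read_gripper_width(),bot.read_ft_force())
bot.move_linear([.521,.0807,.09],.12); print(bot.read_gripper_width(),bot.read_ft_force(),bot.read_clock())
snap(4)
b=cv2.imread("pics/scene4.png")[170:290,190:350]; cv2.imwrite("pics/s4c.png",cv2.resize(b,None,fx=5,fy=5))
E
```

```text
0.18671736513037407 [ 0.2715  0.0002 -1.9887]
0.1836156887519266 [ 0.8527 -0.2375 -1.5399] 30.525
```

View pics/s4c.png

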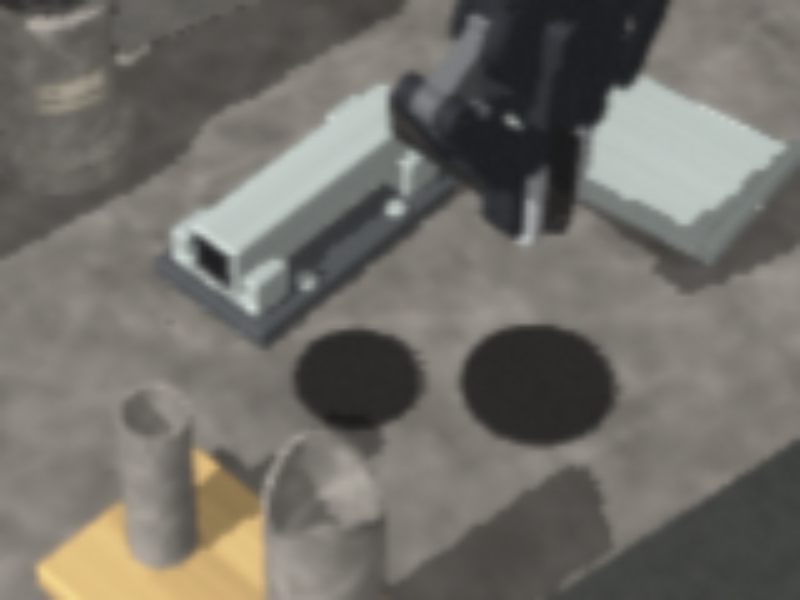

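```bash
python3 - <<'E'
from h import *
x,y,yaw=.5383,-.051,.044
over(x,y,.09,yaw); bot.move_linear([x,y,.02],.1)
print("hit",bot.move_linear([x,y,.003],.02,until_force=3),bot.read_position(),bot.read_ft_force())
bot.set_gripper(.55); bot.move_linear([x,y,.12],.15); over(.45,.0,.3,0); print(bot.read_clock())
snap(5)
b=cv2.imread("pics/top5.png")[165:295,150:350]; cv2.imwrite("pics/t5c.png",cv2.resize(b,None,fx=4,fy=4))
E
```

```text
hit True [ 0.5381 -0.051   0.0055] [-0.4912  0.0113  5.116 ]
34.9167
```

View pics/t5c.png

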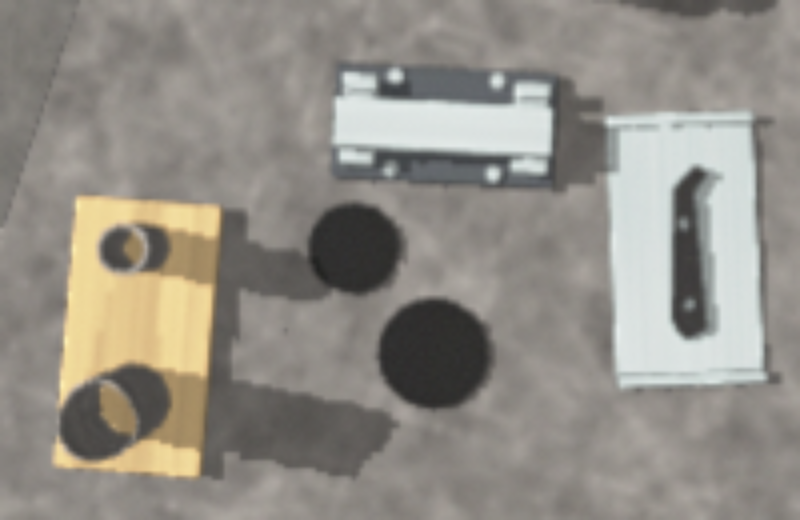

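```bash
python3 - <<'E'
from h import *
bot.set_gripper(1.0)
pick(.5622,.229,.041,0,.2)
place(.5635,.1228,.033,0,.2)
pick(.484,.232,.078,0,.25)
place(.5108,.0805,.070,.67,.25)
over(.45,-.2,.4,0)
snap(6); bot.wait(.5)
for n,h in (("tube_short",.074),("tube_tall",.109)): print(n,bot.search_frame("top",n)[:1])
print(bot.read_clock())
b=cv2.imread("pics/top6.png")[165:295,150:350]; cv2.imwrite("pics/t6c.png",cv2.resize(b,None,fx=4,fy=4))
b=cv2.imread("pics/scene6.png")[170:290,190:350]; cv2.imwrite("pics/s6c.png",cv2.resize(b,None,fx=5,fy=5))
E
```

```text
grip 0.27922538933452384 48.94564459333196 38.6083
hit True [0.564  0.1229 0.0332] [-0.2221  0.0907  4.3814]
t 44.3417
grip 0.43036825512618576 49.87965539388824 47.0583
hit True [0.5113 0.0806 0.0704] [-0.9691  0.8194  4.9392]
t 53.4083Traceback (most recent call last):
  File "<stdin>", line 9, in <module>
ValueError: it knows: bar_center, latch_center, oil_center, pad_small, pad_wide, side_board, support, tray, tube_short_center, tube_tall_center
```

```bash
python3 - <<'E'
import cv2
b=cv2.imread("pics/top6.png")[165:295,150:350]; cv2.imwrite("pics/t6c.png",cv2.resize(b,None,fx=4,fy=4))
b=cv2.imread("pics/scene6.png")[170:290,190:350]; cv2.imwrite("pics/s6c.png",cv2.resize(b,None,fx=5,fy=5))
E
```

```text
(no output)
```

View pics/t6c.png

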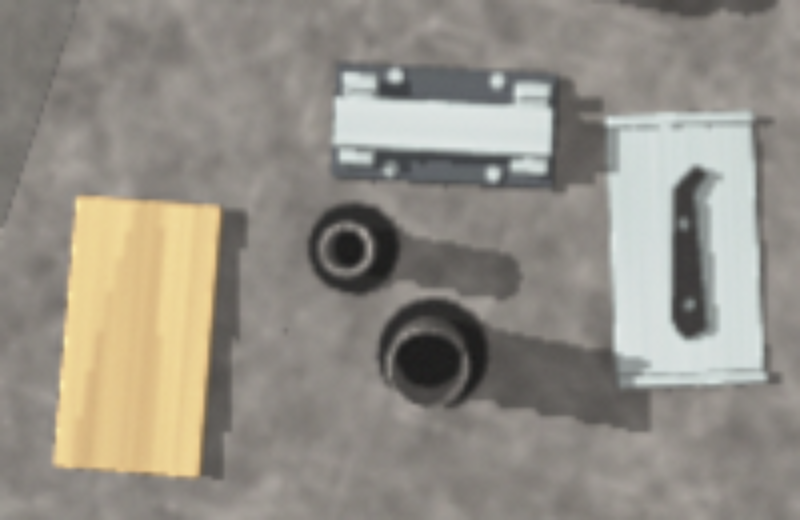

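View pics/s6c.png

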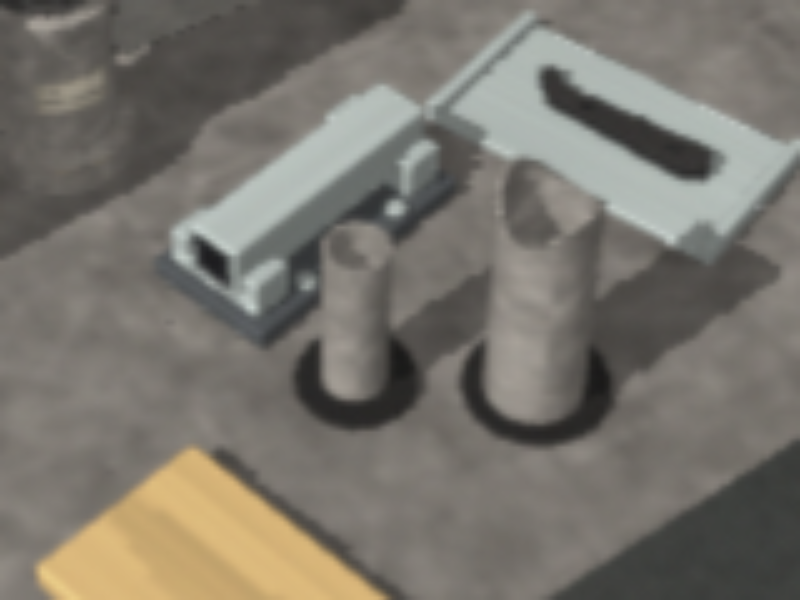

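Both tubes stand centred on their own pads (scene crop, around (355,385) and (537,400)). The latch lies flat mid-tray at (690,253) in the top crop, and the bar is still seated.

```bash
python3 -c "
from cell import bot
print(bot.close_job())"
```

```text
the job is handed in; nothing more can be done
None
```

The job is done and handed in after about 55 s of the 131 s allowed: the last pictures show both tubes upright on their own pads, the latch plate flat in the tray, the bar still in place, and I never went near the oil bottle; the hand-in call returned no verdict.

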